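Set the pressure with a sunken push-and-turn trim knob and start the unit

ROBOT

A 6-joint arm with a two-finger parallel gripper is mounted at the origin on the work surface. World frame = base frame: x ahead of the robot, y to its left, z up, the work surface at z = 0. Lengths are in mm, angles in rad, forces in N, time in s.
With the tool pointing down it reaches from about 350 to 875 mm from the base axis. Payload 4.2 kg.
Tool frame: the origin (TCP) lies midway between the tips of the shut fingers; the grasp point (between the pads) lies 19 mm behind it (arm.grip_point_offset is the distance from the TCP to the grasp point, in mm); y points along the fingers, z is the direction in which the jaws open and shut, and the axes are right-handed (so a half turn about y gives the same grasp; the last joint's range is limited). The gripper opens to 85 mm and grips with 20 to 120 N. Pads are 22 mm wide; open, the fingers measure 114 mm over their backs; the gripper's body (76 mm by 85 mm) begins 54 mm behind the grasp point. The pads swing forward as they close: fully open they stand 13 mm farther back than shut.
Start: joints at [1.364, 0.385, 0.008, 0, -1.194, -0.259], TCP at [280.677, 558.408, 231.312] pointing down, gripper open.
Joint ranges: [-3.14, 3.14], [-1.21, 2.06], [-1.07, 1.41], [-3.16, 2.05], [-2.99, -0.16], [-3.1, 3.1]. Speed limits (rad/s): [2.79, 2.79, 3.14, 3.14, 3.14, 3.14].

INTERFACE

Orientations are given as a unit quaternion [x, y, z, w].
In Python, from bench import arm, optics, job_done, spotter gives the robot as it stands.
- The arm moves only by the tool jog_arm, never from a script. Its arguments are lists of equal length, an entry for each row: "translation": the shift along the tool's x, y, z in units of 50 mm (1.0 is 50 mm), a list of three; "rot": the turn, a rotation vector about the tool's x, y, z in units of 8 degrees (1.0 is 8 degrees), a list of three; "gripper": the opening, from 0 (shut) to 1 (fully open). A call has 1 to 20 rows; each row is the pose to reach, as a shift and turn from the pose measured when the call began, along the tool's axes at that moment; what a row does not reach only later rows make up. A row lasts 1/10 s, in which the tool goes at most 50 mm and 8.59 degrees, less where a joint would pass 70% of its speed; a pose out of reach is approached as far as the arm can. A call with a gripper value outside its range is refused whole. The fingers move at their own pace and stop on an object; the grip force is fixed at half the most. Time passes only in rows, so rows that repeat a pose let the fingers close. It gives the time, the measured TCP pose, the force and the opening at its end, in the units of the state.
- arm.read_state(): the state, without advancing time (a new reading comes with each control period).
- optics.get_image(name): name is "side" or "top" or "wrist"; returns a dict with "frame" (420x560x3 uint8, red, green, blue), "mtx" (3x3 intrinsics, pixels), "xyz" and "attitude" of the camera in the world; the wrist camera has in their place "T_tool_cam" (4x4, takes a point from camera to tool coordinates, whose origin is the TCP and whose axes are the tool frame's). Camera axes: x right, y down, z forward; pixel columns grow to the right and rows downward; lengths in mm; the calibration is good to about 2 mm. A picture is of the moment at which its call begins: read the wrist's pose just before it. There is no depth.
- job_done(): hands the job in, once; it reports no verdict.
Trained networks look in the newest picture that a camera, given by its name, has taken for a name from the list of things; names that differ only in an ending like _2 or _b are one class to them, and where a whole thing is asked for, a point or a joint stands for the part that bears it (a point fixed in the world has none). Each returns a list of dicts, best first, with "score" (0 to 1); they miss things now and then, are a little off and sometimes report something else, mostly with a low value. They report only what shows in the picture. A call takes as long as a camera call.
- spotter.look_for(camera, thing): "centre" ([x, y, z] in mm, in the coordinates of the camera as it stood for that picture, good to about 4 mm: the middle of the surface that is visible of it).
The state is a dict: "clock": time; "joints": joint angles; "joint_vel": joint speeds; "joint_efforts": joint torques, N m; "position": TCP position; "ee_rot": TCP orientation; "contact_force": force on the tool from outside, world axes, zero at the start; "wrist_torque": the same for the moment, N m; "gripper_width": finger opening in mm.
Only numpy, scipy, OpenCV 4.12 (cv2) and the standard library are available. Lean on these libraries where they do the work, as an engineer would, in place of code of your own. Each camera call takes 0.05 s, during which the arm holds its last target. There are 200 camera calls.

TASK

Bring the pressure gauge of the white bench unit into its green band, never letting the needle run into the red, by turning the small black trim knob down in the round well clockwise; the knob is spring-loaded and only drives while it is held pushed down, and it must not be jammed or rammed down, nor the well knocked. When the needle stands in the green, let go of the knob and then press the pink button all the way in to start the unit. Leave the other things on the bench where they are.

Things in the scene. Friction and masses are not known exactly. Their poses are not given: they have to be found in the camera images.
- console: white bench unit with a purple foot, 160 (x) by 300 (y) by 90 mm high, fixed to the bench; origin at the centre of its underside, z up, front faces its own -x. On its top, along its own y: the well at y = +78 mm, then the gauge, then the pink button. Do not lean on it or scrape the well with over 15 N
- well_mouth (a point): centre of the mouth of the round well in the console's top, level with that top. The well is 78 mm across and 40 mm deep with a flat floor and a purple ring on its edge, so the fingers must be partly closed before they go in
- knob_top (a point): centre of the trim knob's top face, on its axis; z up, x along its white line. The knob is a black round knurled cylinder 22 mm across and 18 mm tall (gripping height), its top 6 mm below the well's mouth and its lower edge 16 mm above the well's floor when up; it stands within 2 mm of the well's centre. It turns without end
- knob: the knob itself with four hidden drive lugs under it (radial bars 3.2 mm wide, 90 degrees apart, 5 to 9 mm from the axis). Its origin lies on the axis on the well's floor when the knob is up. Free of the collar it turns with almost no drag and stays where it is left, so it can be regripped
- press (a joint): how far the knob is pushed down (m): 0 up, 0.009 at the end. A spring of 2 N/mm with 2 N of preload lifts it. Its lugs reach the collar's lugs at 0.002 and drive them safely from about 0.004. At most starts lug stands on lug: then it goes no farther than about 0.002 and the force rises steeply with the next millimetre; under a light push, turn clockwise (at most about 1.4 rad) until it drops in. Beyond 0.0075 (about 17 N) it is rammed
- collar: small brass collar, 18 mm across and 10 mm high, on the well's floor under the knob, with four lugs like the knob's; it stays where it is left and needs about 0.08 N m to turn. How its lugs lie to the knob's cannot be seen; once in mesh the knob has up to 0.7 rad of free turn before it drives. Lugs are damaged by more than 40 N between knob and collar
- gauge (a joint): reading of the round gauge on the console's top (rad), needle turning clockwise as it grows, from 0 to 4.2: green band 2.25 to 2.55, red from 2.70. It moves 1.5 times the collar's clockwise angle, and stays when the knob is let go
- gauge_center (a point): centre of the gauge's face, 11.5 mm above the console's top; the gauge is 72 mm across with a purple rim
- start (a joint): travel of the pink button (m): 0 up, 0.006 fully down at 5 N; springs back
- start_top (a point): centre of the top of the pink button (26 mm across, in a purple collar 42 mm across), z up; 22 mm above the console's top
- rack: blue tube rack 200 by 70 by 45 mm, loose, origin under its centre; leave alone
- tipbox: dark blue box with a yellow lid, 122 by 87 by 73 mm, loose, origin under its centre; leave alone
- media: amber bottle with a red cap, 64 mm across, 150 mm tall, loose, origin under its centre; leave alone

How it is judged:
By the outcome, as a careful person would: the job done as asked, in the order asked, and still so for the second after the job is handed in, with the robot touching nothing.
It also fails if it takes over 67 s, if anything falls off the work surface, if the arm or the gripper's body presses on something with over 40 N, if the wrist force passes 120 N, or if a joint passes its speed limit or range.

## Working session

There is one attempt and no reset: what is moved stays moved. The work goes in short steps, Python scripts to look and compute and a tool call to move; the robot and the scene stay as the last step left them, time stands still between calls to the robot, and variables do not carry over. Pictures are saved under pics/ and viewed, about 8 in all and at most 12, crops included, and the job is handed in when it is done.

Besides the shell and the picture viewer there is one more tool, called after ">>>" as name(argument=value, ...) on one line, values as JSON. jog_arm: Moves the arm, as the interface text tells. Its arguments: {"type":"object","properties":{"translation":{"type":"array"},"rot":{"type":"array"},"gripper":{"type":"array"}},"required":["translation","rot","gripper"]}

```bash
ls; mkdir -p pics
cat > h.py <<'E'
import numpy as np, cv2
from scipy.spatial.transform import Rotation as R
from bench import arm, optics, job_done, spotter
def cam(name):
    s=arm.read_state(); d=optics.get_image(name)
    K=np.array(d['mtx'])
    if name=='wrist':
        T=np.eye(4);T[:3,:3]=R.from_quat(s['ee_rot']).as_matrix();T[:3,3]=s['position']
        W=T@np.array(d['T_tool_cam'])
    else:
        W=np.eye(4);a=np.array(d['attitude'],float)
        W[:3,:3]=a if a.shape==(3,3) else R.from_quat(a).as_matrix()
        W[:3,3]=d['xyz']
    return d['frame'],K,W
def save(f,n,crop=None,scale=1):
    if crop: f=f[crop[1]:crop[3],crop[0]:crop[2]]
    f=cv2.resize(f,None,fx=scale,fy=scale,interpolation=cv2.INTER_CUBIC)
    cv2.imwrite('pics/'+n,f[:,:,::-1])
def ray(K,W,uv):
    d=W[:3,:3]@np.linalg.solve(K,[uv[0],uv[1],1.]);return W[:3,3],d/np.linalg.norm(d)
def atz(K,W,uv,z):
    o,d=ray(K,W,uv);return o+d*(z-o[2])/d[2]
def proj(K,W,p):
    q=K@(W[:3,:3].T@(np.array(p)-W[:3,3]));return q[:2]/q[2]
def tri(rays):
    A=0;b=0
    for o,d in rays:
        P=np.eye(3)-np.outer(d,d);A=A+P;b=b+P@o
    return np.linalg.solve(A,b)
E
python3 - <<'E'
from h import *
s=arm.read_state();print(s)
ims=[]
for n in ['top','side','wrist']:
    f,K,W=cam(n);ims.append(f);print(n,K[0,0],W.round(2).tolist())
    for t in ['console','well_mouth','knob_top','gauge_center','start_top','rack','media','tipbox']:
        try:
            for r in spotter.look_for(n,t)[:1]:
                c=W[:3,:3]@np.array(r['centre'])+W[:3,3];print(t,round(r['score'],2),c.round(0),proj(K,W,c).round(0))
        except Exception as e: print(t,e)
save(np.vstack([np.hstack(ims[:2]),np.hstack([ims[2],0*ims[2]])]),'a.png',None,0.71)
E
```

```text
pics
{'clock': 0.0, 'joints': array([ 1.36359029e+00,  3.85571928e-01,  6.61834662e-03, -5.10042559e-04,
       -1.19401750e+00, -2.58569853e-01]), 'joint_vel': array([ 7.61706176e-04, -1.87467326e-04, -2.24039687e-04,  7.17144926e-04,
        2.91663005e-05, -1.08117696e-03]), 'joint_efforts': array([-4.88105923e-05, -3.92296994e+01,  1.88399470e+01,  4.18615133e+00,
       -4.63757257e-03,  1.92875476e-07]), 'position': array([280.43030354, 557.89104376, 230.20775271]), 'ee_rot': array([-0.16310891, -0.68722897,  0.68877485,  0.16340453]), 'contact_force': array([-0.07657435,  0.2398932 ,  0.24875137]), 'wrist_torque': array([ 0.01865568, -0.00648654,  0.00129807]), 'gripper_width': 85.46472758879484}
top 470.0100609730798 [[-0.02, -0.99, 0.15, 380.34], [-1.0, 0.02, 0.03, -18.17], [-0.03, -0.15, -0.99, 1336.19], [0.0, 0.0, 0.0, 1.0]]
console 0.72 [594. -12.  89.] [295. 195.]
well_mouth 0.93 [599.  -9.  89.] [294. 193.]
knob_top 0.46 [619.  45.  89.] [274. 187.]
gauge_center 0.77 [576. -38.  97.] [304. 201.]
start_top 0.65 [ 555. -125.  115.] [338. 207.]
rack 0.62 [450. 376.  46.] [155. 252.]
media 0.91 [ 646. -268.  103.] [391. 173.]
tipbox 0.56 [ 473. -358.   73.] [426. 238.]
side 439.967039113435 [[0.95, -0.22, 0.21, 370.35], [-0.31, -0.67, 0.67, -654.71], [-0.01, -0.71, -0.71, 782.96], [0.0, 0.0, 0.0, 1.0]]
console 0.77 [586. -94.  90.] [294. 243.]
well_mouth 0.61 [589. -95.  96.] [296. 241.]
gauge_center 0.97 [578. -50.  99.] [284. 226.]
start_top 0.51 [ 558. -136.  112.] [288. 255.]
rack 0.76 [449. 356.  46.] [193. 148.]
media 0.82 [ 645. -298.   94.] [364. 316.]
wrist 318.3331287107035 [[-0.45, -0.86, -0.26, 346.79], [-0.89, 0.43, 0.13, 525.07], [-0.0, 0.29, -0.96, 373.58], [0.0, 0.0, 0.0, 1.0]]
rack 0.87 [372. 404.  46.] [384.  26.]
```

View pics/a.png

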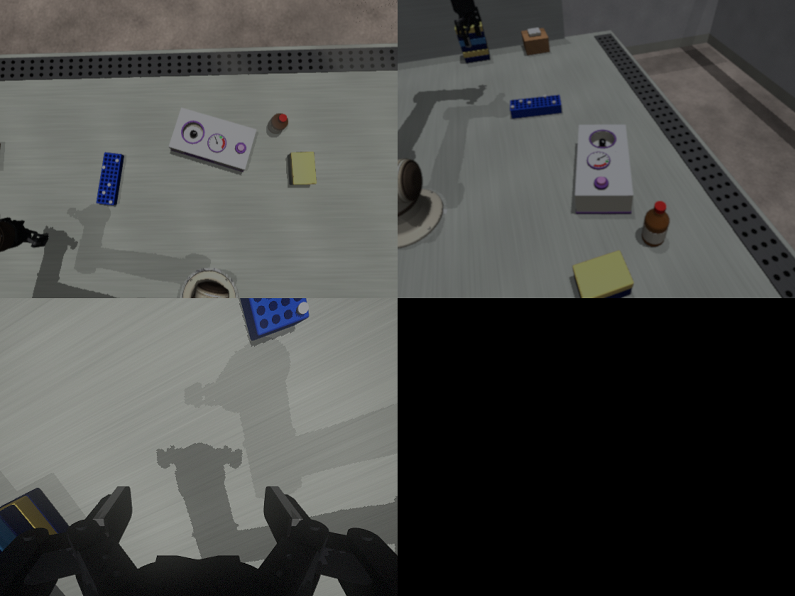

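```bash
cat >> h.py <<'E'
def plan(p,yaw=None):
    "shift (units 50mm) and turn (units 8deg) to TCP p, tool down, tool-x at world yaw (deg)"
    s=arm.read_state();M=R.from_quat(s['ee_rot'])
    t=M.inv().apply(np.array(p)-s['position'])/50
    y0=np.degrees(np.arctan2(*M.as_matrix()[[1,0],0]))
    y=y0 if yaw is None else yaw
    c,sn=np.cos(np.radians(y)),np.sin(np.radians(y))
    x=np.array([c,sn,0]);yy=np.array([0,0,-1.]);G=R.from_matrix(np.c_[x,yy,np.cross(x,yy)])
    r=np.degrees((M.inv()*G).as_rotvec())/8
    print('pos',s['position'].round(1),'yaw',round(y0,1),'j',s['joints'].round(2),'F',s['contact_force'].round(1),'w',round(s['gripper_width'],1),'t',round(s['clock'],2))
    print('trans',t.round(3).tolist(),'rot',r.round(3).tolist())
E
python3 - <<'E'
from h import *
M=R.from_quat(arm.read_state()['ee_rot']).as_matrix();print(M.round(2))
print(np.array(optics.get_image('wrist')['T_tool_cam']).round(2))
plan([600,20,260]);plan([600,20,260],-110)
E
```

```text
[[-0.89  0.   -0.45]
 [ 0.45  0.   -0.89]
 [-0.   -1.   -0.  ]]
[[-0.0000e+00  9.6000e-01  2.9000e-01 -7.4070e+01]
 [ 0.0000e+00 -2.9000e-01  9.6000e-01 -1.4223e+02]
 [ 1.0000e+00  0.0000e+00 -0.0000e+00  9.0000e-02]
 [ 0.0000e+00  0.0000e+00  0.0000e+00  1.0000e+00]]
pos [280.7 558.4 231.3] yaw 153.3 j [ 1.36  0.38  0.01  0.   -1.19 -0.26] F [-0.  -0.1 -0.2] w 85.7 t 1.4
trans [-10.542, -0.573, 6.753] rot [-0.0, -0.0, -0.0]
pos [280.7 558.4 231.3] yaw 153.3 j [ 1.36  0.38  0.01  0.   -1.19 -0.26] F [-0.  -0.1 -0.2] w 85.7 t 1.4
trans [-10.542, -0.573, 6.753] rot [-0.0, -12.086, -0.0]
```

>>> jog_arm(translation=[[-10.54,-0.57,6.75],[-10.54,-0.57,6.75],[-10.54,-0.57,6.75],[-10.54,-0.57,6.75],[-10.54,-0.57,6.75],[-10.54,-0.57,6.75],[-10.54,-0.57,6.75],[-10.54,-0.57,6.75],[-10.54,-0.57,6.75],[-10.54,-0.57,6.75],[-10.54,-0.57,6.75],[-10.54,-0.57,6.75],[-10.54,-0.57,6.75],[-10.54,-0.57,6.75],[-10.54,-0.57,6.75],[-10.54,-0.57,6.75],[-10.54,-0.57,6.75],[-10.54,-0.57,6.75]], rot=[[0,-7.6,0],[0,-7.6,0],[0,-7.6,0],[0,-7.6,0],[0,-7.6,0],[0,-7.6,0],[0,-7.6,0],[0,-7.6,0],[0,-7.6,0],[0,-7.6,0],[0,-7.6,0],[0,-7.6,0],[0,-7.6,0],[0,-7.6,0],[0,-7.6,0],[0,-7.6,0],[0,-7.6,0],[0,-7.6,0]], gripper=[0.38,0.38,0.38,0.38,0.38,0.38,0.38,0.38,0.38,0.38,0.38,0.38,0.38,0.38,0.38,0.38,0.38,0.38])

```text
clock: 3.2
position: [599.6, 21.3, 260.1]
ee_rot: [-0.208, 0.676, -0.676, 0.208]
contact_force: [-0.3, 0.0, -0.7]
gripper_width: 32.4
```

Run:
```python
from h import *
plan([619,45,160])
f,K,W=cam('wrist')
for t in ['console','well_mouth','knob_top','gauge_center','start_top']:
    for r in spotter.look_for('wrist',t)[:2]:
        c=W[:3,:3]@np.array(r['centre'])+W[:3,3];print(t,round(r['score'],2),c.round(0),proj(K,W,c).round(0))
save(f,'b.png',None,1.4)
```

```text
pos [599.6  21.3 260.1] yaw -145.8 j [ 0.31  0.32 -0.01 -0.   -1.24  1.86] F [-0.3  0.  -0.7] w 32.4 t 3.2
trans [-0.587, 2.003, -0.174] rot [-0.001, -0.0, -0.003]
console 0.95 [616.  15.  90.] [292. 181.]
well_mouth 0.55 [622.  16.  87.] [294. 175.]
knob_top 0.62 [619.  50.  86.] [265. 158.]
gauge_center 0.56 [582. -33.  97.] [312. 236.]
start_top 0.79 [ 562. -127.  110.] [374. 302.]
```

View pics/b.png

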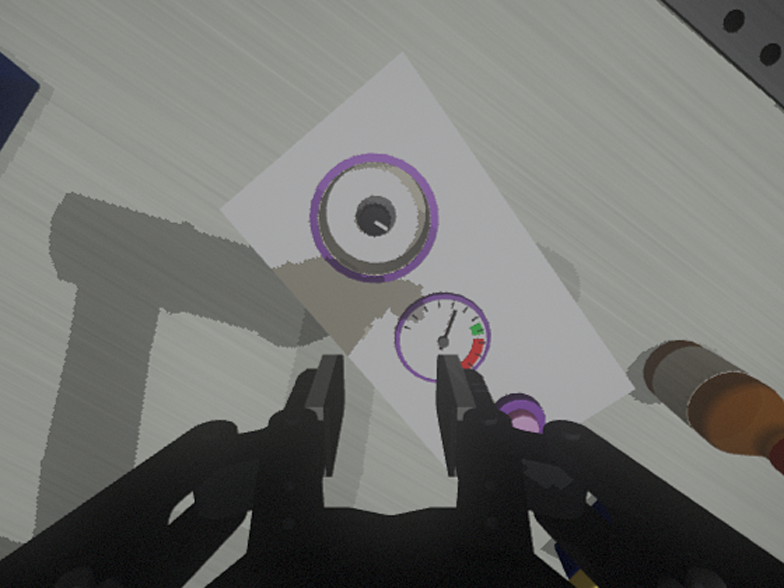

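```bash
cat >> h.py <<'E'
def ring(f,near,area=150):
    "centroid ellipses of purple blobs"
    h=cv2.cvtColor(f,cv2.COLOR_RGB2HSV);m=cv2.inRange(h,(125,60,40),(160,255,255))
    out=[]
    for c in cv2.findContours(m,cv2.RETR_EXTERNAL,cv2.CHAIN_APPROX_NONE)[0]:
        if len(c)>40:
            out.append(cv2.fitEllipse(cv2.convexHull(c)))
    return sorted(out,key=lambda e:np.hypot(e[0][0]-near[0],e[0][1]-near[1]))
E
cat > m.py <<'E'
from h import *
f,K,W=cam('wrist');np.savez('v%d.npz'%int(100*arm.read_state()['clock']),f=f,K=K,W=W)
E
python3 - <<'E'
from h import *
f,K,W=cam('wrist');np.savez('v1.npz',f=f,K=K,W=W)
for e in ring(f,(267,155))[:5]: print(e, atz(K,W,e[0],90).round(1))
print(atz(K,W,(268,154),84))
f,K,W=cam('top')
for e in ring(f,(272,187))[:4]: print(e, atz(K,W,e[0],90).round(1))
E
```

```text
((265.8883056640625, 155.00135803222656), (91.14909362792969, 92.60508728027344), 146.77061462402344) [623.2  50.3  90. ]
((315.1149597167969, 240.80943298339844), (63.36747360229492, 68.20146179199219), 77.79936218261719) [577.5 -42.2  90. ]
((372.7256774902344, 294.0164489746094), (23.012096405029297, 39.25074005126953), 124.00775909423828) [ 562.1 -132.7   90. ]
[624.44317746  48.90237024  84.        ]
((272.127197265625, 187.90281677246094), (27.240306854248047, 31.24493980407715), 71.74022674560547) [615.1  48.6  90. ]
((305.3389892578125, 201.24130249023438), (25.337709426879883, 26.13078498840332), 66.43680572509766) [576.8 -40.1  90. ]
((338.5550537109375, 207.9290771484375), (14.955784797668457, 15.44379997253418), 80.71327209472656) [ 556.9 -128.2   90. ]
```

```bash
python3 -c "
from h import *
plan([622,49,160])"
```

```text
pos [599.9  20.3 259.8] yaw -145.9 j [ 0.3   0.32 -0.01  0.   -1.24  1.86] F [0.9 0.4 0.7] w 32.4 t 3.6
trans [-0.688, 1.996, -0.228] rot [-0.0, 0.0, 0.0]
```

>>> jog_arm(translation=[[-0.69,2.0,-0.23],[-0.69,2.0,-0.23],[-0.69,2.0,-0.23],[-0.69,2.0,-0.23],[-0.69,2.0,-0.23],[-0.69,2.0,-0.23]], rot=[[0,0,0],[0,0,0],[0,0,0],[0,0,0],[0,0,0],[0,0,0]], gripper=[0.38,0.38,0.38,0.38,0.38,0.38])

```text
clock: 4.2
position: [623.3, 49.0, 162.7]
ee_rot: [0.206, -0.676, 0.676, -0.209]
contact_force: [0.5, 0.9, 0.3]
gripper_width: 32.4
```

Run:
```python
from h import *
plan([622,49,60])
f,K,W=cam('wrist');np.savez('v2.npz',f=f,K=K,W=W)
for e in ring(f,(280,218))[:3]: print(e, atz(K,W,e[0],90).round(1))
for t in ['knob_top','gauge_center']:
    for r in spotter.look_for('wrist',t)[:1]:
        c=W[:3,:3]@np.array(r['centre'])+W[:3,3];print(t,round(r['score'],2),c.round(0),proj(K,W,c).round(0))
print(proj(K,W,[622,49,84]))
save(f,'c.png',None,1.4)
```

```text
pos [623.3  49.  162.7] yaw -145.9 j [ 0.34  0.44 -0.09  0.   -1.04  1.83] F [0.5 0.9 0.3] w 32.4 t 4.2
trans [0.03, 2.054, -0.018] rot [-0.014, -0.0, -0.033]
((275.9429931640625, 221.349609375), (118.74282836914062, 125.16902160644531), 91.87662506103516) [623.7  50.5  90. ]
((278.7276611328125, 267.564453125), (26.179119110107422, 67.04901123046875), 87.69770050048828) [594.8  28.5  90. ]
((311.7306213378906, 332.1276550292969), (32.62204360961914, 59.3672981262207), 176.15512084960938) [562.7 -25.1  90. ]
knob_top 0.63 [618.  51.  87.] [271. 226.]
gauge_center 0.71 [563. -22.  98.] [310. 336.]
[276.4096786  221.60732672]
```

View pics/c.png

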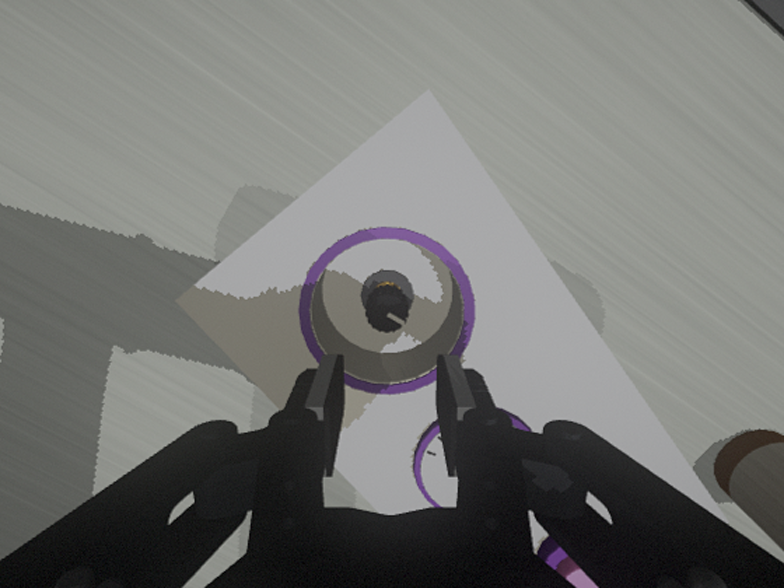

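Run:
```python
from h import *
a=np.load('v1.npz');f,K,W=cam('wrist');np.savez('v3.npz',f=f,K=K,W=W)
print(K)
e=ring(f,(280,218))[0];print(e)
g=ring(a['f'],(267,155))[0]
print('well',tri([ray(K,W,e[0]),ray(a['K'],a['W'],g[0])]),atz(K,W,e[0],90))
# knob: dark blob
def knob(f,c,r):
    v=f.max(2).astype(int);m=((v<60)*255).astype(np.uint8);mm=0*m;cv2.circle(mm,c,r,255,-1);m&=mm
    n,l,s,ce=cv2.connectedComponentsWithStats(m);i=1+np.argmax(s[1:,4]);return s[i],ce[i]
print(knob(f,(276,221),30),knob(a['f'],(268,154),22))
x=np.hstack([cv2.resize(f[180:260,236:316],(400,400),interpolation=0),cv2.resize(a['f'][124:184,238:298],(400,400),interpolation=0)])
save(x,'d.png')
plan([622,49,60])
```

```text
[[318.33312871   0.         278.25132429]
 [  0.         318.33312871 210.2938818 ]
 [  0.           0.           1.        ]]
((276.5567321777344, 220.8242950439453), (119.1820297241211, 125.80249786376953), 91.53546142578125)
well [622.93229302  50.14004132  87.44184057] [623.71396504  50.53862697  90.        ]
(array([259, 203,  34,  34, 774], dtype=int32), array([275.82428941, 218.80103359])) (array([256, 159,  18,   9,  33], dtype=int32), array([264.33333333, 164.51515152]))
pos [622.4  49.  161.3] yaw -145.9 j [ 0.34  0.44 -0.09  0.   -1.04  1.83] F [ 0.5 -0.3  0.1] w 32.5 t 4.4
trans [0.012, 2.027, -0.006] rot [-0.005, -0.0, -0.017]
```

View pics/d.png

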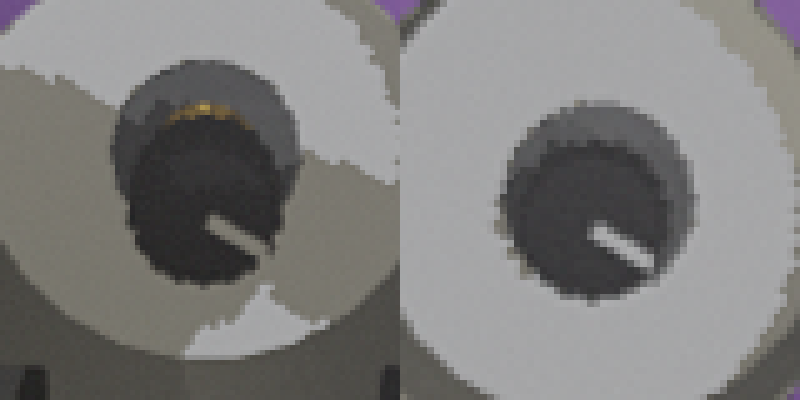

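Run:
```python
from h import *
a=np.load('v1.npz');b=np.load('v3.npz')
print(tri([ray(a['K'],a['W'],(266.5,157.3)),ray(b['K'],b['W'],(277.4,221.6))]))
print(atz(a['K'],a['W'],(266.5,157.3),84),atz(b['K'],b['W'],(277.4,221.6),84))
plan([621.8,48.9,110])
```

```text
[620.53458643  47.98209893  79.76922672]
[620.89872566  48.33260739  84.        ] [621.89145075  48.5974498   84.        ]
pos [622.4  49.  161.3] yaw -145.9 j [ 0.34  0.44 -0.09  0.   -1.04  1.83] F [ 0.5 -0.3  0.1] w 32.5 t 4.4
trans [0.014, 1.027, -0.006] rot [-0.005, -0.0, -0.017]
```

>>> jog_arm(translation=[[0.018,0.4,0],[0.018,0.8,0],[0.018,1.1,0],[0.018,1.35,0],[0.018,1.55,0],[0.018,1.75,0],[0.018,1.9,0],[0.018,2.04,0],[0.018,2.06,0],[0.018,2.06,0]], rot=[[0,0,0],[0,0,0],[0,0,0],[0,0,0],[0,0,0],[0,0,0],[0,0,0],[0,0,0],[0,0,0],[0,0,0]], gripper=[0.38,0.38,0.38,0.38,0.38,0.38,0.38,0.38,0.38,0.38])

```text
clock: 5.4
position: [622.0, 48.6, 58.3]
ee_rot: [0.206, -0.676, 0.676, -0.208]
contact_force: [-0.8, -0.5, 0.1]
gripper_width: 32.6
```

Run:
```python
from h import *
plan([621.6,48.6,58])
f,K,W=cam('wrist');g,K2,W2=cam('top');s,K3,W3=cam('side')
print(atz(K,W,(278,270),84), proj(K,W,[621.6,48.6,84]), proj(K3,W3,[621,48,90]))
x=np.hstack([cv2.resize(f[150:350,180:380],(400,400)),cv2.resize(s[165:265,245:345],(400,400))])
save(x,'e.png')
plan([621.6,48.6,58])
```

```text
pos [622.   48.6  58.3] yaw -145.9 j [ 0.34  0.55 -0.2   0.   -0.82  1.83] F [-0.8 -0.5  0.1] w 32.6 t 5.4
trans [0.007, 0.006, -0.005] rot [-0.006, -0.0, -0.018]
[633.28465171  55.70823227  84.        ] [276.3743045  299.60003821] [288.26014517 195.38580867]
pos [622.3  48.7  58.9] yaw -145.9 j [ 0.34  0.55 -0.2   0.   -0.82  1.83] F [-0.1  0.5 -0.1] w 32.5 t 5.55
trans [0.012, 0.018, -0.006] rot [-0.008, -0.0, -0.025]
```

View pics/e.png

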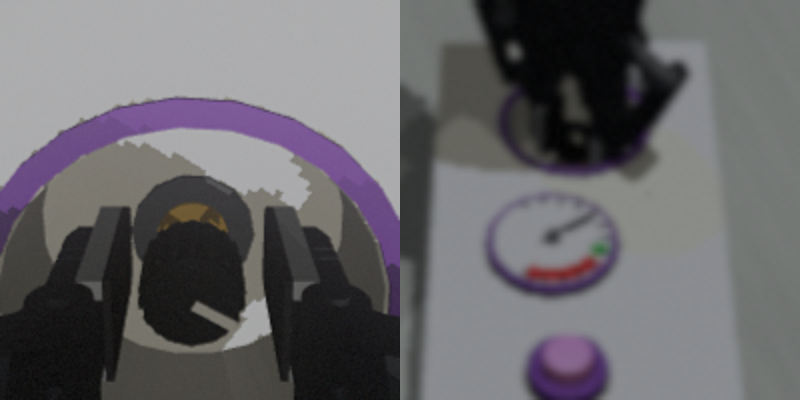

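>>> jog_arm(translation=[[0.01,0,-0.02],[0.01,0,-0.02],[0.01,0,-0.02],[0.01,0,-0.02],[0.01,0,-0.02],[0.01,0,-0.02],[0.01,0,-0.02],[0.01,0,-0.02]], rot=[[0,0,0],[0,0,0],[0,0,0],[0,0,0],[0,0,0],[0,0,0],[0,0,0],[0,0,0]], gripper=[0.38,0.38,0.2,0.1,0.1,0.1,0.1,0.1])

```text
clock: 6.35
position: [621.4, 49.4, 59.0]
ee_rot: [-0.206, 0.676, -0.676, 0.209]
contact_force: [-1.7, 1.4, 2.8]
gripper_width: 19.6
```

```bash
cat > g.py <<'E'
from h import *
import sys
C0=np.array([578.,-40.,101.5])
def gauge():
    "needle angle vs green/red angles seen by side cam, rectified to world xy on z=101.5"
    f,K,W=cam('side')
    e=[r for r in ring(f,proj(K,W,C0))][0]
    c=atz(K,W,e[0],101.5)
    N=240;s=N/80
    src=np.float32([proj(K,W,c+np.array([dx,dy,0])) for dx,dy in[(-40,40),(40,40),(40,-40),(-40,-40)]])
    # rectified: right=+x, up=+y
    H=cv2.getPerspectiveTransform(src,np.float32([(0,0),(N,0),(N,N),(0,N)]))
    r=cv2.warpPerspective(f,H,(N,N),flags=cv2.INTER_CUBIC)
    yy,xx=np.mgrid[:N,:N];x=(xx-N/2)/s;y=(N/2-yy)/s;rad=np.hypot(x,y);az=np.arctan2(-y,x) # cw positive
    h=cv2.cvtColor(r,cv2.COLOR_RGB2HSV)
    gm=(h[...,0]>45)&(h[...,0]<85)&(h[...,1]>90)&(rad<34)
    rm=((h[...,0]<8)|(h[...,0]>172))&(h[...,1]>100)&(rad<34)
    A=lambda m:np.angle(np.exp(1j*az[m]).mean())
    ga=A(gm);dv=lambda a:(a+np.pi)%(2*np.pi)-np.pi
    v=r.max(2).astype(float)
    best=[]
    for t in np.radians(np.arange(-180,180,1)):
        m=[v[int(N/2+q*s*np.sin(t)),int(N/2+q*s*np.cos(t))] for q in np.arange(8,20,1)];best.append(np.mean(m))
    b=np.array(best);i=b.argmin();w=[(j)%360 for j in range(i-8,i+9)]
    wt=np.clip(np.median(b)-15-b[w],0,None);na=np.radians(i-180+np.sum(wt*np.arange(-8,9))/wt.sum())
    rd=np.percentile(dv(az[rm]-ga),[2,98])
    print('c',c.round(1),'green n',gm.sum(),'green ext',np.percentile(dv(az[gm]-ga),[2,98]).round(2),'red',rd.round(2),'needle-green',round(dv(na-ga),3),'reading',round(2.4+dv(na-ga),2))
    return r
if __name__=='__main__':
    plan([621.6,48.6,58]); r=gauge()
    if len(sys.argv)>1: save(r,sys.argv[1],None,2)
E
python3 g.py ga.png
```

```text
pos [621.4  49.4  59. ] yaw -145.9 j [ 0.34  0.54 -0.2   0.   -0.82  1.83] F [-1.7  1.4  2.8] w 19.6 t 6.35
trans [0.005, 0.02, 0.016] rot [-0.008, -0.0, -0.027]
c [573.6 -51.5 101.5] green n 172 green ext [-0.09  0.09] red [0.39 2.12] needle-green -1.209 reading 1.19
```

View pics/ga.png

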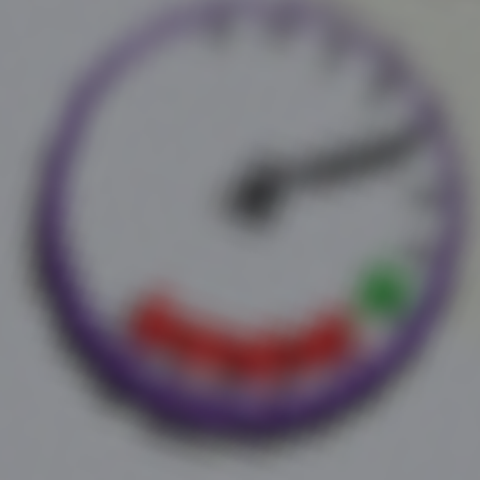

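>>> jog_arm(translation=[[0,0.02,0],[0,0.04,0],[0,0.05,0],[0,0.05,0]], rot=[[0,0,0],[0,0,0],[0,0,0],[0,0,0]], gripper=[0.1,0.1,0.1,0.1])

```text
clock: 6.8
position: [621.4, 49.4, 57.3]
ee_rot: [0.206, -0.676, 0.676, -0.209]
contact_force: [-3.4, 2.0, 7.3]
gripper_width: 20.0
```

```bash
sed -i 's/^    c=atz(K,W,e\[0\],101.5)/    c=np.array([576.2,-44.,101.5])/' g.py; python3 g.py; python3 -c "
from h import *
import time
for i in range(4): optics.get_image('top'); s=arm.read_state(); print(s['position'].round(2),s['contact_force'].round(1),s['wrist_torque'].round(2))"
```

```text
pos [621.4  49.4  57.3] yaw -145.9 j [ 0.34  0.55 -0.21  0.   -0.81  1.83] F [-3.4  2.   7.3] w 20.0 t 6.8
trans [0.005, -0.013, 0.016] rot [-0.009, -0.0, -0.027]
c [576.2 -44.  101.5] green n 167 green ext [-0.08  0.08] red [0.36 1.66] needle-green -0.969 reading 1.43
[621.4   49.39  57.36] [-3.8  2.4  7.6] [ 0.54  0.94 -0.01]
[621.39  49.4   57.34] [-3.6  2.   7.5] [0.49 0.96 0.01]
[621.38  49.37  57.36] [-3.4  2.6  7. ] [ 0.52  0.88 -0.02]
[621.36  49.39  57.35] [-2.4  1.1  6.8] [0.51 0.99 0.  ]
```

>>> jog_arm(translation=[[0,0.022,0],[0,0.022,0],[0,0.022,0],[0,0.022,0]], rot=[[0,0.7,0],[0,1.4,0],[0,2,0],[0,2,0]], gripper=[0.1,0.1,0.1,0.1])

```text
clock: 7.45
position: [621.6, 49.0, 57.3]
ee_rot: [0.109, -0.698, 0.698, -0.113]
contact_force: [-2.7, 0.3, 7.8]
gripper_width: 20.1
```

```bash
python3 g.py
```

```text
pos [621.6  49.   57.3] yaw -161.9 j [ 0.34  0.55 -0.21  0.   -0.81  1.55] F [-2.7  0.3  7.8] w 20.1 t 7.45
trans [0.002, -0.014, 0.008] rot [-0.006, -0.0, -0.032]
c [576.2 -44.  101.5] green n 166 green ext [-0.08  0.08] red [0.36 1.66] needle-green -0.969 reading 1.43
```

>>> jog_arm(translation=[[0,0.036,0],[0,0.036,0],[0,0.036,0],[0,0.036,0]], rot=[[0,0.7,0],[0,1.4,0],[0,2,0],[0,2,0]], gripper=[0.1,0.1,0.1,0.1])

```text
clock: 7.9
position: [621.7, 48.6, 56.9]
ee_rot: [0.011, -0.707, 0.707, -0.015]
contact_force: [-3.5, -0.1, 9.0]
gripper_width: 19.8
```

>>> jog_arm(translation=[[0,0.05,0],[0,0.06,0],[0,0.06,0]], rot=[[0,0,0],[0,0,0],[0,0,0]], gripper=[0.1,0.1,0.1])

```text
clock: 8.2
position: [621.7, 48.6, 55.3]
ee_rot: [0.011, -0.707, 0.707, -0.015]
contact_force: [-4.3, 3.5, 10.1]
gripper_width: 20.0
```

>>> jog_arm(translation=[[0,0.046,0],[0,0.046,0],[0,0.046,0],[0,0.046,0],[0,0.046,0],[0,0.046,0],[0,0.046,0]], rot=[[0,0,0],[0,0,0],[0,0.6,0],[0,1.2,0],[0,1.8,0],[0,2.4,0],[0,3,0]], gripper=[0.1,0.1,0.1,0.1,0.1,0.1,0.1])

```text
clock: 8.9
position: [621.6, 48.0, 54.7]
ee_rot: [-0.137, -0.694, 0.694, 0.133]
contact_force: [-5.4, -0.2, 11.3]
gripper_width: 20.2
```

```bash
python3 g.py;  python3 -c "
from h import *
print(arm.read_state()['wrist_torque'])"
```

```text
pos [621.6  48.   54.7] yaw 157.9 j [ 0.34  0.55 -0.21  0.   -0.81  0.84] F [-5.4 -0.2 11.3] w 20.2 t 8.9
trans [0.004, -0.066, -0.012] rot [0.003, 0.0, -0.039]
c [576.2 -44.  101.5] green n 169 green ext [-0.08  0.08] red [0.37 1.66] needle-green -0.966 reading 1.43
[-0.08023587  1.31701513 -0.00167115]
```

>>> jog_arm(translation=[[0.014,0.034,0],[0.014,0.034,0],[0.014,0.034,0],[0.014,0.034,0],[0.014,0.034,0]], rot=[[0,0.5,0],[0,1,0],[0,1.5,0],[0,2,0],[0,2,0]], gripper=[0.1,0.1,0.1,0.1,0.1])

```text
clock: 9.45
position: [621.3, 47.6, 54.8]
ee_rot: [-0.234, -0.668, 0.668, 0.229]
contact_force: [-3.9, -0.6, 9.7]
gripper_width: 20.1
```

```bash
python3 g.py;  python3 -c "
from h import *
print(arm.read_state()['wrist_torque'])"
```

```text
pos [621.3  47.6  54.8] yaw 141.8 j [ 0.34  0.55 -0.21  0.01 -0.8   0.56] F [-3.9 -0.6  9.7] w 20.1 t 9.45
trans [0.007, -0.065, -0.019] rot [0.012, 0.0, -0.046]
c [576.2 -44.  101.5] green n 165 green ext [-0.08  0.08] red [0.36 1.66] needle-green -0.914 reading 1.49
[-0.12419748  1.12676572  0.05254453]
```

>>> jog_arm(translation=[[0.01,0.05,0],[0.01,0.05,0],[0.01,0.05,0],[0.01,0.05,0],[0.01,0.05,0],[0.01,0.05,0],[0.01,0.05,0]], rot=[[0,0,0],[0,0.5,0],[0,1,0],[0,1.5,0],[0,2,0],[0,2.5,0],[0,2.5,0]], gripper=[0.1,0.1,0.1,0.1,0.1,0.1,0.1])

```text
clock: 10.2
position: [620.9, 47.2, 54.6]
ee_rot: [-0.346, -0.618, 0.618, 0.341]
contact_force: [-6.0, 0.2, 14.5]
gripper_width: 20.4
```

```bash
python3 g.py gb.png;  python3 -c "
from h import *
print(arm.read_state()['wrist_torque'])"
```

```text
pos [620.9  47.2  54.6] yaw 121.8 j [ 0.34  0.55 -0.22  0.01 -0.8   0.21] F [-6.   0.2 14.5] w 20.4 t 10.2
trans [0.016, -0.067, -0.026] rot [0.023, 0.0, -0.049]
c [576.2 -44.  101.5] green n 165 green ext [-0.08  0.08] red [0.36 1.66] needle-green -0.426 reading 1.97
[-0.14532102  1.66131438  0.1068703 ]
```

>>> jog_arm(translation=[[0.014,0.036,0],[0.014,0.036,0],[0.014,0.036,0],[0.014,0.036,0],[0.014,0.036,0]], rot=[[0,0.5,0],[0,1,0],[0,1.5,0],[0,2,0],[0,2,0]], gripper=[0.1,0.1,0.1,0.1,0.1])

```text
clock: 10.75
position: [620.5, 47.1, 54.7]
ee_rot: [-0.429, -0.564, 0.564, 0.423]
contact_force: [-4.7, 0.4, 12.0]
gripper_width: 20.0
```

```bash
python3 g.py gb.png
```

```text
pos [620.5  47.1  54.7] yaw 105.9 j [ 0.34  0.55 -0.22  0.01 -0.8  -0.07] F [-4.7  0.4 12. ] w 20.0 t 10.75
trans [0.023, -0.066, -0.029] rot [0.033, 0.0, -0.05]
c [576.2 -44.  101.5] green n 118 green ext [-0.06  0.06] red [0.36 1.66] needle-green -0.024 reading 2.38
```

View pics/gb.png

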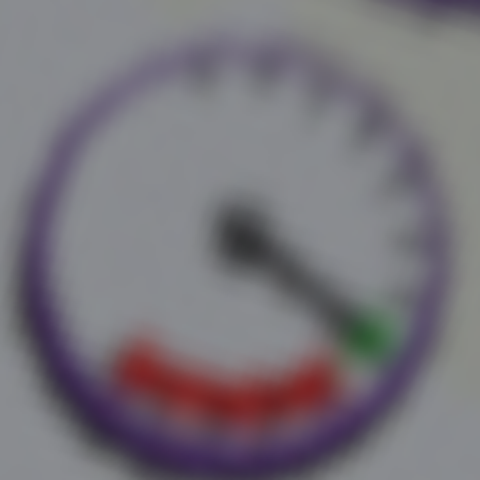

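>>> jog_arm(translation=[[0,-0.03,0],[0,-0.06,0],[0,-0.09,0],[0,-0.09,0],[0,-0.09,0],[0,-0.09,0],[0,-0.09,0],[0,-0.09,0],[0,-0.09,0]], rot=[[0,0,0],[0,0,0],[0,0,0],[0,0,0],[0,0,0],[0,0,0],[0,0,0],[0,0,0],[0,0,0]], gripper=[0.1,0.1,0.1,0.1,0.38,0.38,0.38,0.38,0.38])

```text
clock: 11.7
position: [620.5, 47.1, 59.1]
ee_rot: [-0.429, -0.564, 0.565, 0.423]
contact_force: [-0.1, -0.1, 0.7]
gripper_width: 32.6
```

```bash
python3 g.py
```

```text
pos [620.5  47.1  59.1] yaw 105.9 j [ 0.34  0.54 -0.21  0.01 -0.81 -0.07] F [-0.1 -0.1  0.7] w 32.6 t 11.7
trans [0.024, 0.021, -0.029] rot [0.032, 0.0, -0.05]
c [576.2 -44.  101.5] green n 126 green ext [-0.07  0.07] red [0.37 1.66] needle-green -0.004 reading 2.4
```

Released, force zero, reading 2.4. Lift straight up.

>>> jog_arm(translation=[[0,-0.3,0],[0,-0.7,0],[0,-1.3,0],[0,-2,0],[0,-2.8,0],[0,-2.8,0],[0,-2.8,0]], rot=[[0,0,0],[0,0,0],[0,0,0],[0,0,0],[0,0,0],[0,0,0],[0,0,0]], gripper=[0.38,0.38,0.38,0.38,0,0,0])

```text
clock: 12.45
position: [619.9, 48.1, 200.4]
ee_rot: [0.429, 0.565, -0.564, -0.423]
contact_force: [0.0, 0.3, -0.5]
gripper_width: -0.1
```

Run:
```python
from h import *
plan([558,-129,190],105.9)
```

```text
pos [619.9  48.1 200.4] yaw 105.9 j [ 0.34  0.4  -0.06  0.01 -1.11 -0.07] F [ 0.   0.3 -0.5] w -0.1 t 12.45
trans [-3.064, 0.211, 2.164] rot [0.053, 0.002, -0.046]
```

>>> jog_arm(translation=[[-3.06,0.2,2.16],[-3.06,0.2,2.16],[-3.06,0.2,2.16],[-3.06,0.2,2.16],[-3.06,0.2,2.16],[-3.06,0.2,2.16],[-3.06,0.2,2.16]], rot=[[0.05,0,-0.05],[0.05,0,-0.05],[0.05,0,-0.05],[0.05,0,-0.05],[0.05,0,-0.05],[0.05,0,-0.05],[0.05,0,-0.05]], gripper=[0,0,0,0,0,0,0])

```text
clock: 13.15
position: [558.1, -128.1, 189.7]
ee_rot: [-0.425, -0.565, 0.565, 0.426]
contact_force: [0.3, 0.2, -0.7]
gripper_width: 0.2
```

Run:
```python
from h import *
plan([558,-129,190],105.9)
f,K,W=cam('wrist')
for t in ['start_top']:
    for r in spotter.look_for('wrist',t)[:1]:
        c=W[:3,:3]@np.array(r['centre'])+W[:3,3];print(t,round(r['score'],2),c.round(0),proj(K,W,c).round(0))
print(proj(K,W,[558,-129,112]))
def blob(f,lo,hi):
    m=cv2.inRange(cv2.cvtColor(f,cv2.COLOR_RGB2HSV),lo,hi)
    n,l,s,c=cv2.connectedComponentsWithStats(m);i=1+np.argmax(s[1:,4]);return s[i],c[i]
save(f,'f.png',None,1.4)
s,K3,W3=cam('side'); save(s,'s2.png')
np.savez('v5.npz',f=f,K=K,W=W,s=s,K3=K3,W3=W3)
```

```text
pos [ 558.1 -128.1  189.7] yaw 105.9 j [ 0.06  0.33 -0.18 -0.   -1.06  0.22] F [ 0.3  0.2 -0.7] w 0.2 t 13.15
trans [-0.016, -0.006, 0.007] rot [-0.006, 0.006, 0.008]
start_top 0.67 [ 554. -133.  113.] [287. 216.]
[279.14178006 219.01173941]
```

View pics/f.png

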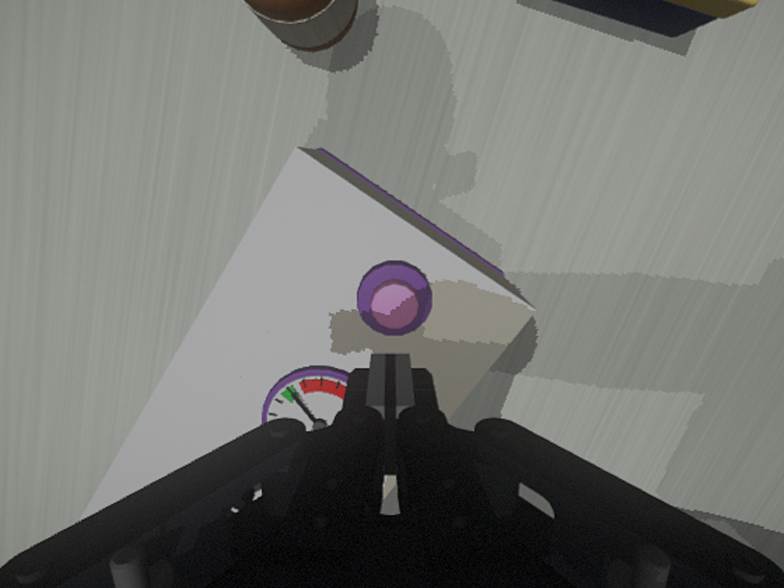

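>>> jog_arm(translation=[[-0.043,0.4,0.039],[-0.043,0.9,0.039],[-0.043,1.3,0.039],[-0.043,1.46,0.039],[-0.043,1.54,0.039],[-0.043,1.6,0.039],[-0.043,1.64,0.039],[-0.043,1.66,0.039],[-0.043,1.68,0.039],[-0.043,1.68,0.039]], rot=[[0,0,0],[0,0,0],[0,0,0],[0,0,0],[0,0,0],[0,0,0],[0,0,0],[0,0,0],[0,0,0],[0,0,0]], gripper=[0,0,0,0,0,0,0,0,0,0])

```text
clock: 14.3
position: [557.7, -130.0, 106.9]
ee_rot: [0.426, 0.565, -0.564, -0.425]
contact_force: [-0.9, 3.9, 4.0]
gripper_width: 0.1
```

>>> jog_arm(translation=[[0,0.03,0],[0,0.045,0],[0,0.045,0],[0,0.045,0]], rot=[[0,0,0],[0,0,0],[0,0,0],[0,0,0]], gripper=[0,0,0,0])

```text
clock: 14.7
position: [557.8, -130.0, 106.0]
ee_rot: [0.426, 0.566, -0.564, -0.425]
contact_force: [-3.7, 3.6, 9.5]
gripper_width: -0.2
```

>>> jog_arm(translation=[[0,0.034,0],[0,0.034,0],[0,0.034,0]], rot=[[0,0,0],[0,0,0],[0,0,0]], gripper=[0,0,0])

```text
clock: 15.0
position: [557.8, -129.9, 106.0]
ee_rot: [0.426, 0.566, -0.564, -0.424]
contact_force: [-3.4, 3.6, 12.2]
gripper_width: 0.2
```

Force rises with no further motion: the button is on its stop. Back off.

>>> jog_arm(translation=[[0,-0.2,0],[0,-0.7,0],[0,-1.5,0],[0,-2.3,0],[0,-2.3,0],[0,-2.3,0]], rot=[[0,0,0],[0,0,0],[0,0,0],[0,0,0],[0,0,0],[0,0,0]], gripper=[0,0,0,0,0,0])

```text
clock: 15.6
position: [557.8, -130.2, 221.9]
ee_rot: [0.427, 0.566, -0.564, -0.424]
contact_force: [-0.6, -0.4, -0.8]
gripper_width: -0.1
```

```bash
python3 g.py
python3 - <<'E'
from h import *
f,K,W=cam('wrist');save(f,'z.png',None,1.4)
E
```

```text
pos [ 557.8 -130.2  221.9] yaw 106.1 j [ 0.05  0.3  -0.14 -0.   -1.12  0.23] F [-0.6 -0.4 -0.8] w -0.1 t 15.6
trans [3.088, 3.286, -2.197] rot [0.037, 0.0, -0.007]
c [576.2 -44.  101.5] green n 76 green ext [-0.05  0.05] red [0.36 1.66] needle-green -0.011 reading 2.39
```

View pics/z.png

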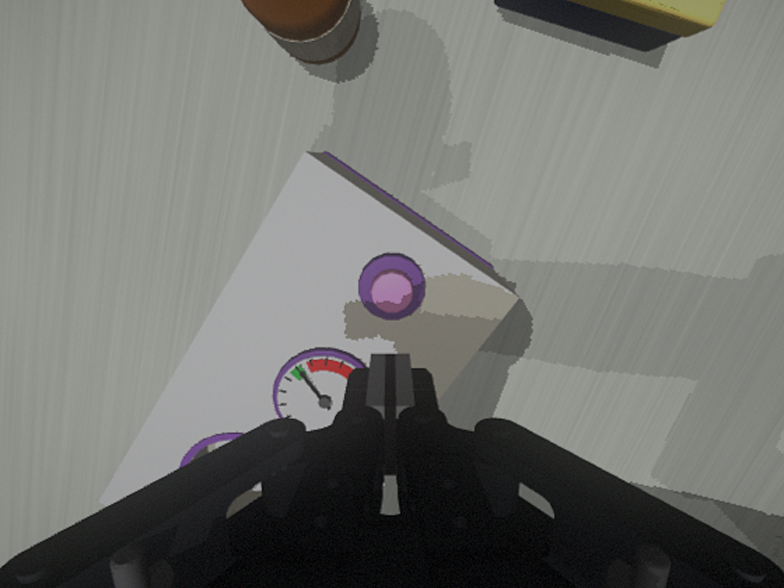

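Run:
```python
from h import *
f,K,W=cam('wrist')
c=atz(K,W,(325/1.4,401/1.4),101.5);print(c)
N=480
src=np.float32([proj(K,W,c+np.array([dx,dy,0])) for dx,dy in[(-40,40),(40,40),(40,-40),(-40,-40)]])
H=cv2.getPerspectiveTransform(src,np.float32([(0,0),(N,0),(N,N),(0,N)]))
save(cv2.warpPerspective(f,H,(N,N),flags=cv2.INTER_CUBIC),'w.png')
```

```text
[576.27729219 -43.21316982 101.5       ]
```

View pics/w.png

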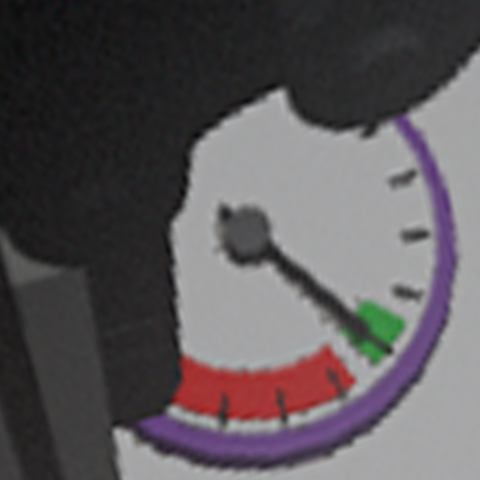

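```bash
python3 -c "
from h import *
print(job_done())"
```

```text
the job is handed in; nothing more can be done
None
```

The job is handed in at about 16 s of the 67 s allowed. The gauge stands in the green band, the knob was let go, and the pink button was then pressed fully in.

**Knob:** I gripped it in the well and turned it clockwise under a light push until the lugs dropped in. I then drove it at roughly 4–5 mm of press. The highest push I read was 14.5 N, below the 17 N ramming point and just under the 15 N limit for leaning on the unit. I raised the knob out of mesh before opening the fingers. Sideways force on the tool stayed at 6 N or less at each reading.

**Gauge:** Every reading I took, in steps, ran from 1.43 up to about 2.4, with none near the red. The last two checks differ slightly: the side camera gave 2.39 and the close wrist view about 2.46. Both lie within 2.25–2.55.

**Button:** It stopped moving at a tool height of 106.0 mm, which is the full 6 mm of travel. The force then rose from 9.5 to 12.2 N with no further motion, so it was on its stop.

**At hand-in:** The arm was clear, about 110 mm above the button. I did not touch the rack, tip box or bottle, and did not measure their positions again at the end.

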